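# Set the label dater to day 6 and stamp the label

## Task

Date the label that lies in the grey label dater: press the round step key on its right until the 6 stands in its window (each full press moves the numbered drum on by one, and the key must come fully up before the next), then push the strike lever on its left fully down to stamp the label and let it spring back. Do not strike while another number shows, and leave the jam jar, the tin and the pen beside the dater where they are.

Things in the scene. Friction and masses are not known exactly. Their poses are not given: they have to be found in the camera images.
- dater: the label dater, bolted down: grey cast base 190 (x) x 166 (y) x 15 mm, round head in the middle with its top 111 mm up, step key on the right of the head and strike lever on the left (seen from its front). Origin under the base on the worktop, near its middle; x to its back, y to its left, z up. The card label lies under the head
- day_drum (a joint): angle (rad) of the white drum, 70 mm across, in the head. Black numerals 1 to 7 stand 0.898 rad (2*pi/7) apart; a detent holds it with one upright in the window. 0: the 1 shows; 0.898: 2; 1.795: 3; 2.693: 4; 3.590: 5; 4.488: 6; 5.386: 7; 6.283: 1 again (the value keeps growing). It starts at 1, 2, 3 or 4. One full press of the step key moves it on by one numeral; it never goes back
- window (a point): middle of the window at the drum's face: the framed opening high on the head's front, tilted 45 degrees up towards the front, 24 mm wide, 32 mm high. One numeral, 20 mm high, shows in it
- six_face (a point): middle of the numeral 6 on the drum's face, 35 mm from the drum's axis; it turns with the drum and coincides with the window's point when the 6 shows
- key_top (a point): middle of the top of the step key: a black round cap, 32 mm across, on a steel stem right of the head, its top 122 mm above the worktop when up. It is pressed straight down and the point sinks with it. The head's side is 39 mm to the left of this point and lower
- step_key (a joint): how far the step key is pressed, m: 0 up, 0.016 at its stop. A spring returns it; pressing takes 1 to 4 N. The drum snaps to the next numeral about 0.0105 down, so press 0.013 or deeper without slamming the stop; the pawl catches again only when the key is back within 0.002 of the top, some 0.2 s after it is let go
- paddle (a point): middle of the top of the strike lever's paddle: a black plate 42 (along the lever) x 36 x 9 mm at the front end of the lever left of the head, its top 105 mm above the worktop when up. Pressed straight down it sinks 20 mm. The head's side is 39 mm to the right of this point
- strike_lever (a joint): angle of the strike lever about its level axle at the back, 92 mm behind the middle of the paddle, rad: 0 up, 0.22 fully down at its stop. A spring returns it; pressing the paddle takes about 2 N at first, 3.5 N at the stop. It lifts the label on a rubber platen against the drum
- jam_jar: glass jam jar with a red lid, 65 mm across and 86 mm high, standing right of the dater (about 150 mm right of the head); origin in the middle of its underside, z up. To be left alone
- tomato_tin: tin, 75 mm across and 58 mm high, standing about 190 mm left of the head; origin in the middle of its underside. To be left alone
- pen: white pen, 145 mm long and 9 mm thick, lying on the worktop between the dater and the tin; origin at its middle. To be left alone

How it is judged:
On the way, in this order (a step that is already met when the one before it is completed fails the run):
1. the 6 stands in the window and the step key is up again (distance between six_face and window below 0.005 m and value of joint step_key below 0.003 m), for 0.2 s.
2. the strike lever is pushed fully down (0.17 rad or more of its 0.22) with the 6 in the window (distance between six_face and window below 0.005 m and value of joint strike_lever above 0.17 rad), for 0.1 s.
At the end, for the whole second after the job is handed in: the 6 stands in the window (its middle within 5 mm of the window's), the step key is up (within 3 mm) and the strike lever is back up (within 0.02 rad) (all of step 1 and value of joint strike_lever below 0.02 rad); the robot touches nothing.
It fails at once if the strike lever is pushed down (past 0.08 rad) while another number than the 6 stands in the window (value of joint strike_lever above 0.08 rad and distance between six_face and window above 0.008 m).
It fails at once if the jam jar is moved by more than 25 mm (distance of jam_jar from where it was at the start of the episode above 0.025 m).
It fails at once if the tin is moved by more than 25 mm (distance of tomato_tin from where it was at the start of the episode above 0.025 m).
It fails at once if the pen is moved by more than 25 mm (distance of pen from where it was at the start of the episode above 0.025 m).
It also fails if it takes over 70 s, if anything falls off the work surface, if the arm or the gripper's body presses on something with over 40 N, if the wrist force passes 120 N, or if a joint passes its speed limit or range.

## Robot

A 6-joint arm with a two-finger parallel gripper is mounted at the origin on a cart in front of the work surface, level with it; the furniture and walls round the work are solid. World frame = base frame: x ahead of the robot, y to its left, z up, the work surface at z = 0. Lengths are in m, angles in rad, forces in N, time in s.
With the tool pointing down it reaches from about 0.3 to 0.85 m from the base axis. Payload 4.2 kg.
Tool frame: the origin (TCP) lies at the very end of the fingers, on their centre line; the grasp point (between the pads) lies 19 mm behind it; z points along the fingers, y is the line along which they close (so a half turn about z gives the same grasp; the last joint's range is limited). The gripper opens to 91 mm and grips with 3 to 60 N. Pads are 32 mm wide; open, the fingers measure 118 mm over their backs; the gripper's body (76 mm by 178 mm) begins 60 mm behind the grasp point.
Start: joints at [1.318, 0.32, 1.565, -0, 1.257, -0.02], TCP at [0.133, 0.56, 0.214] pointing down, gripper open.
Joint ranges: [-3.11, 3.11], [-0.84, 2.01], [0.21, 2.61], [-1.34, 4.49], [0.05, 2.63], [-2.56, 2.56]. Speed limits (rad/s): [2.57, 2.57, 3.14, 3.14, 3.14, 3.14].

## Interface

Orientations are given as a unit quaternion [w, x, y, z].
In Python, from bench import status, get_image, camera_info, ctrl gives the robot as it stands.
- The arm moves only by the tool apply_moves, never from a script. Its argument "increments" is a list that holds one entry, the list of rows, each a list of 7 numbers: the shift along the tool's x, y, z in mm, then the turn, a rotation vector about the tool's x, y, z in degrees, then the closure, from 0 (fully open) to 1 (shut). A call has 1 to 12 rows; each row is the pose to reach, as a shift and turn from the pose commanded when the call began, along the tool's axes at that moment; what a row does not reach only later rows make up. A row lasts 1/8 s, in which the tool goes at most 62.5 mm and 10.7 degrees, less where a joint would pass 70% of its speed; a pose out of reach is approached as far as the arm can. A call with a gripper value outside its range is refused whole. The fingers move at their own pace and stop on an object; "force" is the grip in N (left out, the last holds). Time passes only in rows, so rows that repeat a pose let the fingers close. It gives the time, the measured TCP pose, the force, the opening and the grip force at its end, in the units of the state.
- status.read_state(): the state, without advancing time (a new reading comes with each control period).
- get_image(name): name is "scene" or "top" or "wrist"; returns (picture, depth): 384x512x3 uint8, red, green, blue; 384x512 float32, m along the optical axis (not along the pixel's ray), 0 where there is no reading.
- camera_info(name): a dict with "fx", "fy", "cx", "cy" (pixels), "k1" (the pictures are not rectified: a ray, as slopes to the right and down, at radius r is drawn at 1 + k1 r^2 times it, then the intrinsics apply), "R" (3x3) and "t" (3): a world point X has camera coordinates R X + t; the wrist camera has in their place "mount" (4x4, takes a point from camera to tool coordinates, whose origin is the TCP and whose axes are the flange's). Camera axes: x right, y down, z forward; pixel columns grow to the right and rows downward; lengths in m; the calibration is good to about 2 mm. A picture is of the moment at which its call begins: read the wrist's pose just before it. camera_info takes no time and is no camera call.
- ctrl.sign_off(): hands the job in; it is judged then, once.
The state is a dict: "clock": time; "joint_pos": joint angles; "qd": joint speeds; "effort": joint torques, N m; "tool_pos": TCP position; "tcp_rot": TCP orientation; "contact_force": force on the tool from outside, world axes, zero at the start; "moment": the same for the moment, N m; "finger_gap": finger opening in m; "grasp_force": force on a finger pad.
Only numpy, scipy, OpenCV 4.12 (cv2) and the standard library are available. Lean on these libraries where they do the work, as an engineer would, in place of code of your own. Each camera call takes 0.05 s, during which the arm holds its last target. There are 200 camera calls.

## Working session

There is one attempt and no reset: what is moved stays moved. The work goes in short steps, Python scripts to look and compute and a tool call to move; the robot and the scene stay as the last step left them, time stands still between calls to the robot, and variables do not carry over. Pictures are saved under pics/ and viewed, at most 10 in all, crops included, and the job is handed in when it is done.

Besides the shell and the picture viewer there is one more tool, called after "Request:" as a command line: name --argument value ..., lists and objects as JSON in quotes. apply_moves: Moves the arm, as the interface text tells. Its arguments: {"type":"object","properties":{"increments":{"type":"array"},"force":{"type":"number"}},"required":["increments"]}

```bash
mkdir -p pics
cat > h.py <<'E'
import numpy as np,cv2
from bench import status,get_image,camera_info,ctrl
def pts(name,depth,info=None):
    c=info or camera_info(name); h,w=depth.shape
    K=np.array([[c['fx'],0,c['cx']],[0,c['fy'],c['cy']],[0,0,1]],float)
    u,v=np.meshgrid(np.arange(w),np.arange(h))
    p=cv2.undistortPoints(np.stack([u,v],-1).reshape(-1,1,2).astype(float),K,np.array([c['k1'],0,0,0.]))
    p=p.reshape(h,w,2); P=np.dstack([p,np.ones((h,w))])*depth[...,None]
    return (P-np.array(c['t']))@np.array(c['R'])
E
python3 - <<'E'
from h import *
ims=[]
for n in("scene","top"):
    im,d=get_image(n); np.savez(n,im=im,d=d,P=pts(n,d)); ims.append(im[...,::-1])
    print(n,{k:np.round(v,3).tolist() for k,v in camera_info(n).items() if k not in('name',)})
cv2.imwrite('pics/a.png',cv2.resize(ims[0],(800,600)));cv2.imwrite('pics/b.png',cv2.resize(ims[1],(800,600)))
print(status.read_state())
E
```

```text
scene {'fx': 355.816, 'fy': 355.816, 'cx': 254.785, 'cy': 185.739, 'k1': -0.047, 'R': [[0.96, 0.281, 0.007], [0.233, -0.785, -0.574], [-0.156, 0.552, -0.819]], 't': [-0.464, -0.082, 1.012]}
top {'fx': 428.958, 'fy': 428.958, 'cx': 252.805, 'cy': 192.441, 'k1': -0.106, 'R': [[0.021, -1.0, 0.023], [-0.999, -0.022, -0.049], [0.05, -0.022, -0.999]], 't': [-0.034, 0.496, 0.938]}
{'clock': 0.1, 'joint_pos': array([ 1.31801444e+00,  3.20229560e-01,  1.56553077e+00, -7.46032849e-06,
        1.25740039e+00, -1.99841726e-02]), 'qd': array([-7.39761499e-04,  3.07477535e-04, -3.21228862e-03,  1.56462371e-04,
        5.18289564e-05, -6.79936379e-04]), 'effort': array([ 7.14991020e-04, -4.13330233e+01, -2.32509005e+01,  7.31147826e-02,
        4.21978743e-02, -6.56029079e-05]), 'tool_pos': array([0.13253513, 0.5590633 , 0.21321364]), 'tcp_rot': array([-1.03083215e-04,  1.16135014e-01,  9.93233127e-01, -7.77236640e-04]), 'contact_force': array([-0.02703475,  0.05321885, -0.44344955]), 'moment': array([-0.02034114,  0.0296137 , -0.01105563]), 'grasp_force': 0.0, 'finger_gap': 0.09130983468494153}
```

View pics/a.png

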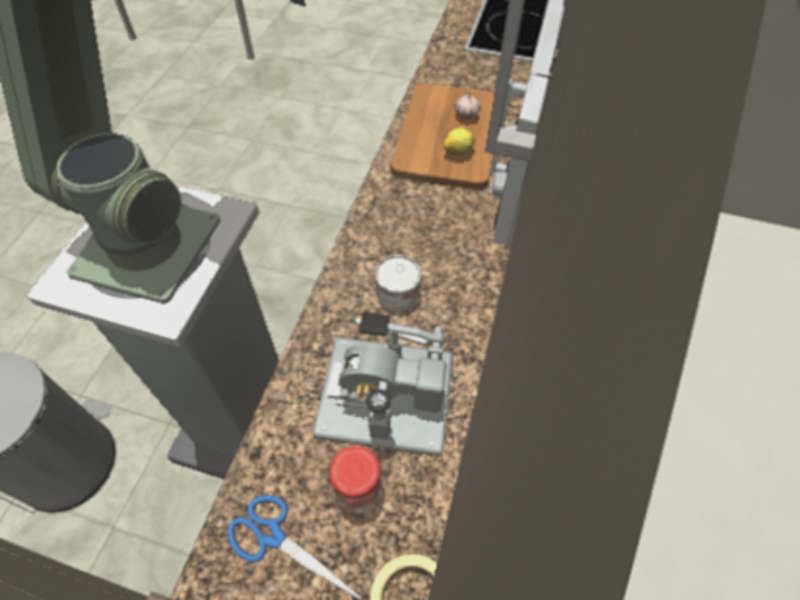

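View pics/b.png

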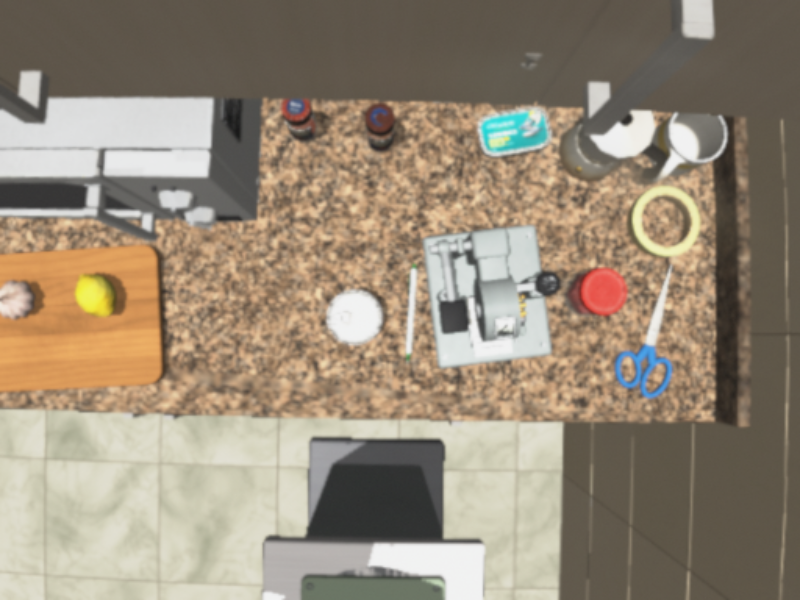

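The scene view shows the dater with lever on the left (370,322) and key at (378,402). In the top view the key is at about (547,284), the paddle at (453,316), the window at (505,325), the jar at (602,291), the tin at (354,317) and the pen at (410,312).

Run:
```python
from h import *
T=np.load('top.npz');im,P=T['im'],T['P']
g=im.max(2)
def blob(u,v,z0,z1):
    m=((g<70)&(P[...,2]>z0)&(P[...,2]<z1)).astype(np.uint8)
    n,l,s,c=cv2.connectedComponentsWithStats(m)
    for i in range(1,n):
        if s[i,4]>25 and np.hypot(*(c[i]-[u,v]))<25:
            q=P[l==i]; print(c[i],s[i],np.median(q,0).round(4),((q.min(0)+q.max(0))/2).round(4),q.min(0).round(3),q.max(0).round(3))
print('key');blob(350,182,.1,.15)
print('pad');blob(290,202,.08,.13)
for n,(u,v) in dict(jar=(385,186),tin=(227,202),cab=(255,30),cab2=(255,58),wall=(475,200),head=(318,190),base=(285,222),penA=(265,172),penB=(261,227)).items(): print(n,P[v,u].round(3))
# base mask -> axis
m=((P[...,2]>.008)&(P[...,2]<.024)&(im.astype(int).ptp(2) if False else np.ptp(im.astype(int),axis=2)<25)).astype(np.uint8)
m[:, :265]=0;m[:,360:]=0;m[:140]=0;m[240:]=0
q=P[m>0][:,:2].astype(np.float32);print(cv2.minAreaRect(q))
c=im[130:245,255:405,::-1];S=np.load('scene.npz')['im'][205:300,195:305,::-1]
a=cv2.resize(c,(780,598),interpolation=3)
cv2.imwrite('pics/c.png',a)
```

```text
key
[349.06818182 181.38636364] [343 174  15  15  88] [ 0.5161 -0.2099  0.1214] [ 0.5183 -0.2141  0.1203] [ 0.504 -0.228  0.115] [ 0.532 -0.2    0.125]
pad
[292.13372093 199.78488372] [282 192  17  19 172] [ 0.4808 -0.1028  0.1045] [ 0.4768 -0.0966  0.104 ] [ 0.459 -0.113  0.1  ] [ 0.495 -0.08   0.108]
jar [ 0.513 -0.298  0.084]
tin [0.473 0.031 0.055]
cab [ 0.629 -0.01   0.557]
cab2 [ 0.63  -0.013  0.478]
wall [ 0.488 -0.506  0.07 ]
head [ 0.5   -0.152  0.108]
base [ 0.433 -0.096  0.014]
penA [ 0.543 -0.05   0.006]
penB [ 0.42  -0.044  0.006]
((0.5065048336982727, -0.14616230130195618), (0.18977053463459015, 0.18311306834220886), 8.068314552307129)
```

View pics/c.png

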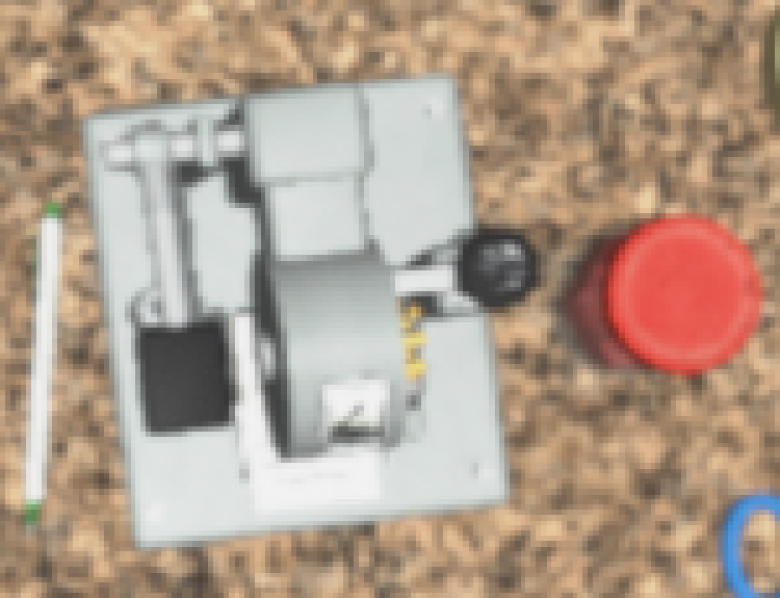

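Run:
```python
from h import *
from scipy.spatial.transform import Rotation as Ro
c=camera_info('wrist');print(c['fx'],c['k1'],np.round(c['mount'],3))
s=status.read_state();R=Ro.from_quat(s['tcp_rot'],scalar_first=True).as_matrix();print(R.round(3))
for n,t in dict(view=[.40,-.15,.28],key=[.518,-.213,.16],pad=[.476,-.0965,.15]).items(): print(n,(R.T@(np.array(t)-s['tool_pos'])*1e3).round(1))
```

```text
292.15522609715646 0.010856225153660625 [[ 0.    -0.97  -0.241  0.067]
 [ 1.     0.     0.001  0.   ]
 [-0.001 -0.241  0.97  -0.171]
 [ 0.     0.     0.     1.   ]]
[[-0.973  0.231 -0.   ]
 [ 0.231  0.973 -0.002]
 [ 0.    -0.002 -1.   ]]
view [-423.8 -628.3  -65.8]
key [-553.2 -662.2   54.2]
pad [-485.4 -558.5   64.1]
```

Request:
apply_moves --increments '[[[-15,-21,-20,0,0,0,0],[-47,-66,-40,0,0,0,0],[-85,-120,-60,0,0,0,0],[-125,-176,-66,0,0,0,0],[-165,-232,-66,0,0,0,0],[-205,-289,-66,0,0,0,0],[-245,-345,-66,0,0,0,0],[-285,-401,-66,0,0,0,0],[-325,-458,-66,0,0,0,0],[-365,-514,-66,0,0,0,0],[-400,-564,-66,0,0,0,0],[-425,-599,-66,0,0,0,0]]]'

```text
clock: 1.6
tool_pos: [0.3964, -0.0943, 0.2799]
tcp_rot: [0.0, 0.117, 0.993, 0.0]
contact_force: [1.7, 1.1, 0.1]
finger_gap: 0.0915
grasp_force: 0.0
```

Request:
apply_moves --increments '[[[-18,-25,0,0,0,0,0],[-18,-25,0,0,0,0,0],[-18,-25,0,0,0,0,0]]]'

```text
clock: 1.98
tool_pos: [0.4073, -0.12, 0.2796]
tcp_rot: [-0.001, 0.116, 0.993, 0.0]
contact_force: [0.1, 0.0, 0.5]
finger_gap: 0.091
grasp_force: 0.0
```

```bash
cat >> h.py <<'E'
from scipy.spatial.transform import Rotation as Ro
def wrist():
    s=status.read_state();im,d=get_image('wrist');c=dict(camera_info('wrist'))
    R=Ro.from_quat(s['tcp_rot'],scalar_first=True).as_matrix();M=np.array(c['mount'])
    Rw=R@M[:3,:3];o=R@M[:3,3]+s['tool_pos']
    c['R']=Rw.T;c['t']=-Rw.T@o
    return s,im,d,pts('wrist',d,c),c
E
python3 - <<'E'
from h import *
s,im,d,P,c=wrist();np.savez('w',im=im,P=P)
print(s['clock'],s['tool_pos'],s['tcp_rot'],s['contact_force'])
cv2.imwrite('pics/d.png',cv2.resize(im[...,::-1],(800,600)))
E
```

```text
1.975 [ 0.40734211 -0.11995213  0.27960022] [-6.03291604e-04  1.16075682e-01  9.93240093e-01  4.34944309e-04] [0.07382433 0.03744325 0.53419838]
```

View pics/d.png

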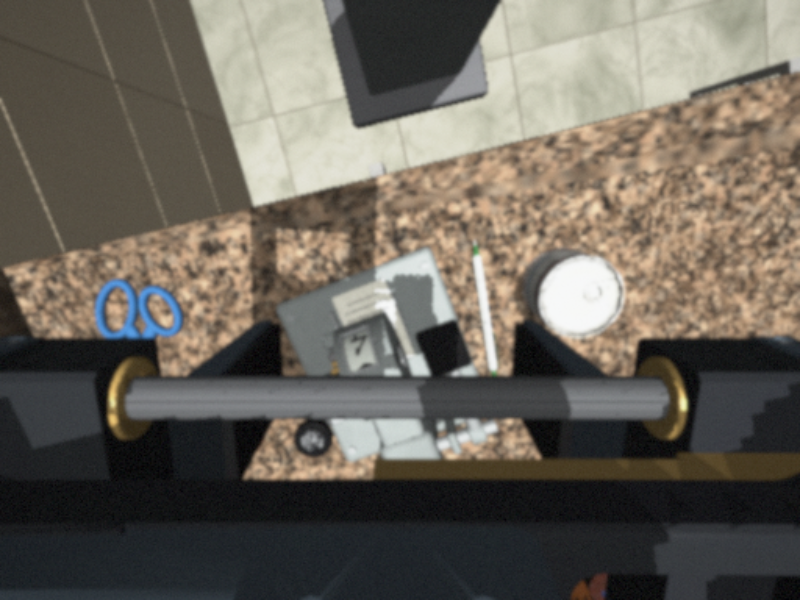

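The wrist picture, which is upside down, shows the numeral at (358,343), the key at (314,437) and the paddle at (443,346). I'll crop the numeral, rotate it and refine those points.

Run:
```python
from h import *
W=np.load('w.npz');im,P=W['im'],W['P']
c=cv2.rotate(im[205:240,210:255,::-1],cv2.ROTATE_180)
cv2.imwrite('pics/e.png',cv2.resize(c,None,fx=10,fy=10,interpolation=3))
for n,(u,v),lo,hi in(('key',(201,280),.112,.135),('pad',(283,221),.095,.115)):
    b=P[v-20:v+20,u-20:u+20].reshape(-1,3);g=im[v-20:v+20,u-20:u+20].max(2).ravel()
    q=b[(g<80)&(b[:,2]>lo)&(b[:,2]<hi)];print(n,len(q),cv2.minAreaRect(q[:,:2].astype(np.float32)),np.median(q,0).round(4))
```

```text
key 317 ((0.5177972316741943, -0.21461059153079987), (0.028690777719020844, 0.02989080548286438), 51.988525390625) [ 0.5134 -0.212   0.1216]
pad 811 ((0.47537750005722046, -0.09675958752632141), (0.04386083781719208, 0.03476141393184662), 8.461333274841309) [ 0.4726 -0.097   0.1048]
```

View pics/e.png

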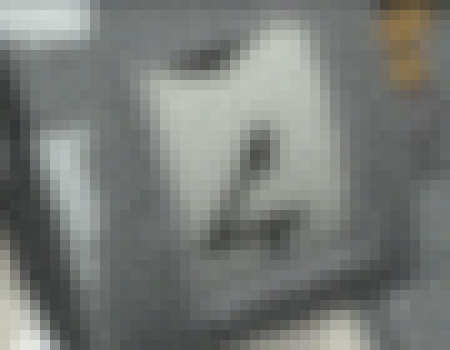

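Request:
apply_moves --increments '[[[-10,-4,30,0,0,0,0],[-25,-11,75,0,0,0,0],[-36,-16,115,0,0,0,0],[-40,-18,128,0,0,0,0],[-40,-18,128,0,0,0,0],[-40,-18,128,0,0,0,0]]]'

```text
clock: 2.78
tool_pos: [0.4435, -0.1472, 0.1535]
tcp_rot: [0.001, 0.116, 0.993, -0.0]
contact_force: [0.1, -0.9, 0.0]
finger_gap: 0.0912
grasp_force: 0.0
```

Run:
```python
from h import *
s,im,d,P,c=wrist();np.savez('w2',im=im,P=P)
o=np.array([.46,-.153,.095]);x=c['R']@o+c['t'];u=int(c['cx']+c['fx']*x[0]/x[2]);v=int(c['cy']+c['fy']*x[1]/x[2])
print(s['tool_pos'],s['contact_force'],u,v)
c=cv2.rotate(im[v-40:v+40,u-50:u+50,::-1],cv2.ROTATE_180)
cv2.imwrite('pics/f.png',cv2.resize(c,None,fx=7,fy=7,interpolation=3))
```

```text
[ 0.4434779  -0.14724559  0.15352939] [ 0.10841729 -0.90718122  0.04042041] 250 223
```

View pics/f.png

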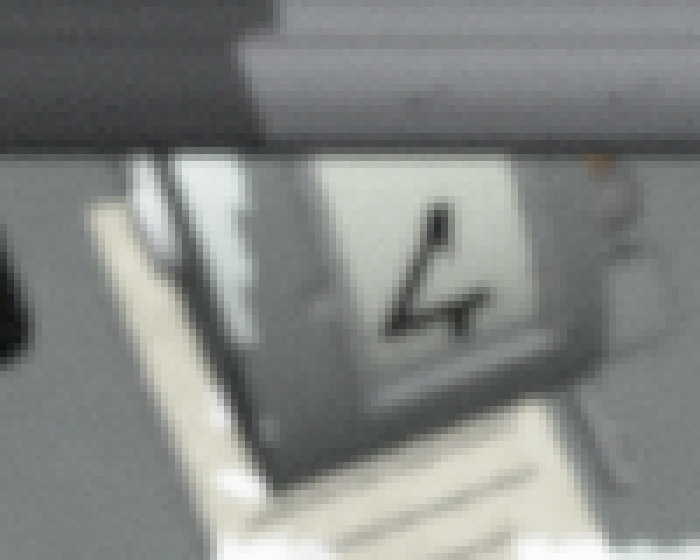

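The numeral is a 4: a slanting stroke, a crossbar, and a stem low on the right. It needs two presses. I'll move over the key with the fingers shut.

Request:
apply_moves --increments '[[[-10,-5,-10,0,0,0,1],[-30,-16,-10,0,0,0,1],[-60,-32,-10,0,0,0,1],[-80,-43,-5,0,0,0,1],[-88,-47,5,0,0,0,1],[-88,-47,15,0,0,0,1],[-88,-47,18,0,0,0,1],[-88,-47,18,0,0,0,1]]]' --force 20

```text
clock: 3.82
tool_pos: [0.5169, -0.2129, 0.1338]
tcp_rot: [-0.0, 0.116, 0.993, 0.0]
contact_force: [-0.1, 0.1, 0.4]
finger_gap: 0.0141
grasp_force: 0.0
```

Run:
```python
from h import *
s=status.read_state();print(s)
```

```text
{'clock': 3.825, 'joint_pos': array([-4.11411934e-01,  3.57855845e-01,  1.72173193e+00,  1.59873592e-04,
        1.06285972e+00, -1.74978856e+00]), 'qd': array([-0.00101291, -0.00354863, -0.0143257 , -0.00273693, -0.0009079 ,
       -0.00080939]), 'effort': array([-5.11306990e-02, -4.06081474e+01, -2.07558042e+01, -4.39706747e-02,
        6.63733715e-02,  6.49378944e-04]), 'tool_pos': array([ 0.51688659, -0.21292514,  0.13380966]), 'tcp_rot': array([-3.88615886e-04,  1.15987100e-01,  9.93250626e-01,  1.91158273e-04]), 'contact_force': array([-0.11136549,  0.13036385,  0.39206082]), 'moment': array([-0.07040021, -0.0239706 , -0.04817203]), 'grasp_force': 0.0, 'finger_gap': 0.014054640973053395}
```

Request:
apply_moves --increments '[[[0,0,0,0,0,0,1],[0,0,0,0,0,0,1],[0,0,6,0,0,0,1],[0,0,11,0,0,0,1],[0,0,15,0,0,0,1],[0,0,19,0,0,0,1],[0,0,22,0,0,0,1],[0,0,24.5,0,0,0,1],[0,0,26.5,0,0,0,1],[0,0,26.5,0,0,0,1]]]'

```text
clock: 5.08
tool_pos: [0.5177, -0.2135, 0.1077]
tcp_rot: [0.0, 0.116, 0.993, -0.0]
contact_force: [-0.2, 0.2, 1.4]
finger_gap: 0.0005
grasp_force: 0.9
```

Request:
apply_moves --increments '[[[0,0,0.8,0,0,0,1],[0,0,0.8,0,0,0,1],[0,0,-10,0,0,0,1],[0,0,-25,0,0,0,1],[0,0,-25,0,0,0,1],[0,0,-25,0,0,0,1]]]'

```text
clock: 5.82
tool_pos: [0.5173, -0.2134, 0.1325]
tcp_rot: [-0.0, 0.116, 0.993, 0.0]
contact_force: [0.1, 0.8, 0.2]
finger_gap: 0.0006
grasp_force: 0.0
```

Run:
```python
from h import *
im,d=get_image('top');a=im[175:215,300:340,::-1]
old=np.load('top.npz')['im'][175:215,300:340,::-1]
cv2.imwrite('pics/g.png',cv2.resize(np.hstack([old,a]),None,fx=9,fy=9,interpolation=3))
print(status.read_state()['tool_pos'])
```

```text
[ 0.51719295 -0.21332721  0.13220806]
```

View pics/g.png

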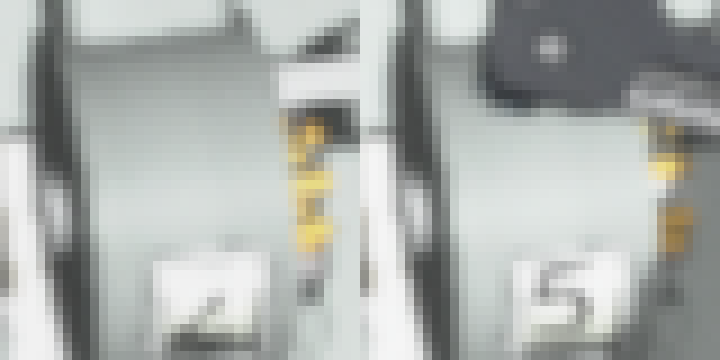

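The drum moved on from 4 (left) to a clear 5 (right). One more press of the same depth, then release.

Request:
apply_moves --increments '[[[0,0,5,0,0,0,1],[0,0,10,0,0,0,1],[0,0,14,0,0,0,1],[0,0,18,0,0,0,1],[0,0,21,0,0,0,1],[0,0,23.5,0,0,0,1],[0,0,25.8,0,0,0,1],[0,0,25.8,0,0,0,1],[0,0,15,0,0,0,1],[0,0,0,0,0,0,1],[0,0,-20,0,0,0,1],[0,0,-20,0,0,0,1]]]'

```text
clock: 7.38
tool_pos: [0.5189, -0.2141, 0.1547]
tcp_rot: [0.002, 0.116, 0.993, -0.001]
contact_force: [-0.2, -0.5, 0.1]
finger_gap: 0.0003
grasp_force: 0.0
```

Run:
```python
from h import *
im,d=get_image('top');a=im[165:225,280:350,::-1]
cv2.imwrite('pics/h.png',cv2.resize(a,None,fx=9,fy=9,interpolation=3))
s=status.read_state();R=Ro.from_quat(s['tcp_rot'],scalar_first=True).as_matrix();print(s['tool_pos'],s['contact_force'],R.T@(np.array([.4755,-.0967,.15])-s['tool_pos'])*1e3)
```

```text
[ 0.51805888 -0.21369019  0.1534193 ] [ 0.18054302 -0.12312712 -0.03729302] [ 68.4126344  104.01405174   3.23152389]
```

View pics/h.png

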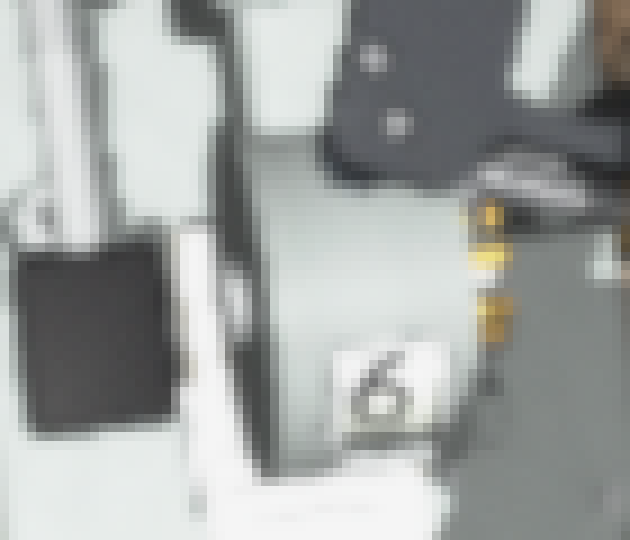

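The 6 stands in the window at (385,390) and the key is released. Next is the paddle.

Request:
apply_moves --increments '[[[8,12,-5,0,0,0,1],[30,45,-5,0,0,0,1],[52,80,0,0,0,0,1],[66,100,5,0,0,0,1],[68,104,20,0,0,0,1],[68,104,38,0,0,0,1],[68,104,45,0,0,0,1],[68,104,50,0,0,0,1],[68,104,55,0,0,0,1],[68,104,59,0,0,0,1],[68,104,62,0,0,0,1],[68,104,62,0,0,0,1]]]'

```text
clock: 8.93
tool_pos: [0.4749, -0.0967, 0.0903]
tcp_rot: [-0.0, 0.116, 0.993, -0.0]
contact_force: [-4.3, 0.3, 4.1]
finger_gap: 0.0004
grasp_force: 2.3
```

Request:
apply_moves --increments '[[[0,0,1,0,0,0,1],[0,0,2,0,0,0,1],[0,0,2,0,0,0,1],[0,0,2,0,0,0,1]]]'

```text
clock: 9.43
tool_pos: [0.4751, -0.0967, 0.0885]
tcp_rot: [-0.0, 0.116, 0.993, -0.0]
contact_force: [-4.8, 0.2, 5.6]
finger_gap: 0.0004
grasp_force: 2.9
```

Request:
apply_moves --increments '[[[0,0,0.7,0,0,0,1],[0,0,1.4,0,0,0,1],[0,0,2,0,0,0,1],[0,0,2,0,0,0,1]]]'

```text
clock: 9.93
tool_pos: [0.4752, -0.0967, 0.0881]
tcp_rot: [0.0, 0.116, 0.993, -0.0]
contact_force: [-8.5, -0.4, 16.8]
finger_gap: 0.0006
grasp_force: 8.9
```

Moving the command 2 mm lower sank the tool only 0.4 mm and the force jumped, so the lever is on its stop. I'll release and retreat.

Request:
apply_moves --increments '[[[0,0,-4,0,0,0,1],[0,0,-10,0,0,0,1],[0,0,-20,0,0,0,1],[0,0,-40,0,0,0,1],[0,0,-80,0,0,0,1],[15,0,-130,0,0,0,1],[50,0,-170,0,0,0,1],[80,0,-180,0,0,0,1],[80,0,-180,0,0,0,1],[80,0,-180,0,0,0,1]]]'

```text
clock: 11.18
tool_pos: [0.3982, -0.0782, 0.2663]
tcp_rot: [0.0, 0.116, 0.993, 0.0]
contact_force: [-0.6, -0.6, -0.2]
finger_gap: 0.0006
grasp_force: 0.0
```

Run:
```python
from h import *
im,d=get_image('top');P=pts('top',d)
s=status.read_state();print(s['tool_pos'],s['contact_force'])
print('pad',P[202,290],'key',P[181,350],'jar',P[186,385],'tin',P[202,227])
a=im[140:235,210:410,::-1];cv2.imwrite('pics/i.png',cv2.resize(a,None,fx=4,fy=4,interpolation=3))
```

```text
[ 0.39822755 -0.07826496  0.26592639] [-0.16060095 -0.37961406 -0.89279529]
pad [ 0.47462896 -0.09685835  0.10214665] key [ 0.51835607 -0.21401786  0.12081207] jar [ 0.51267148 -0.29754433  0.08476977] tin [0.47302201 0.0313111  0.05881683]
```

View pics/i.png

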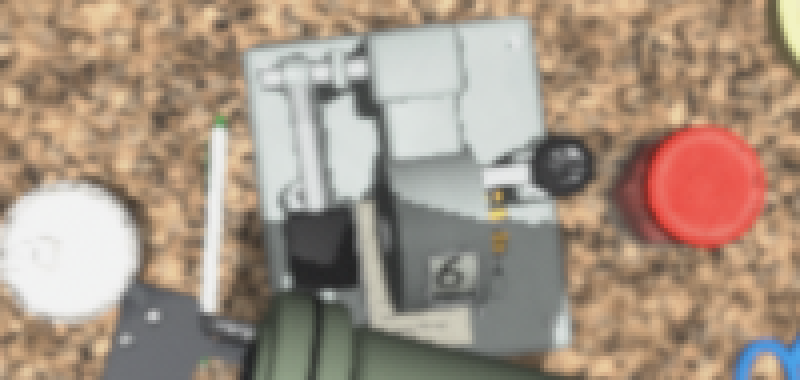

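The 6 is in the window at (452,273), the key and paddle are back up, the jar, tin and pen haven't moved, and the arm is clear.

```bash
python3 -c "
from bench import ctrl
print(ctrl.sign_off())"
```

```text
the job is handed in; nothing more can be done
None
```

The label is stamped with the 6 in the window; the key and lever are back up, the jar, tin and pen are where they were, and the job is handed in (the sign-off gave no verdict).

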